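Wedge the rocking stirrer

ROBOT

A 6-joint arm with a two-finger parallel gripper is mounted at the origin on a cart in front of the work surface, level with it; the furniture and walls round the work are solid. World frame = base frame: x ahead of the robot, y to its left, z up, the work surface at z = 0. Lengths are in m, angles in degrees, forces in N, time in s.
With the tool pointing down it reaches from about 0.25 to 0.725 m from the base axis. Payload 9.7 kg.
Tool frame: the origin (TCP) lies on the centre line of the jaws, within the pads' length; the fingertips stand 14 mm ahead of it and the grasp point (between the pads) lies 5 mm behind it; z points along the fingers, y is the line along which they close (so a half turn about z gives the same grasp; the last joint's range is limited). The gripper opens to 85 mm and grips with 20 to 120 N. Pads are 22 mm wide; open, the fingers measure 114 mm over their backs; the gripper's body (76 mm by 85 mm) begins 54 mm behind the grasp point. The pads swing forward as they close: fully open they stand 13 mm farther back than shut.
Start: joints at [73.453, 4.979, 10.078, 95.1, 0, 90], TCP at [0.157, 0.527, 0.245] pointing down, gripper open.
Joint ranges: [-179.16, 179.16], [-48.56, 103.87], [-65.8, 70.77], [-126.05, 130.52], [-82.76, 87.17], [-180, 180]. Speed limits (degrees/s): [127.2, 127.2, 147.25, 180, 180, 180].

INTERFACE

Orientations are given as [roll, pitch, yaw] about the fixed x, y, z axes, in that order (R = Rz(yaw) Ry(pitch) Rx(roll)).
In Python, from workcell import bot, camera, get_calibration, ticket gives the robot as it stands. The module is installed in compiled form; this text tells all that it offers.
- The arm moves only by the tool send_rows, never from a script. Its arguments are lists of equal length, an entry for each row: "linear": the shift along the tool's x, y, z in m, a list of three; "twist": the turn, a rotation vector about the tool's x, y, z in units of 10 degrees (1.0 is 10 degrees), a list of three; "gripper": the opening in per cent of the stroke, from 0 (shut) to 100 (fully open). In form: {"linear": [[x, y, z], ...], "twist": [[wx, wy, wz], ...], "gripper": [gripper, ...]}. A call has 1 to 8 rows; each row shifts and turns the commanded pose from where the row before left it, along the tool's axes as they then stand; what a row does not reach is not made up. A row lasts 1/8 s, in which the tool goes at most 62.5 mm and 10.7 degrees, less where a joint would pass 70% of its speed; a pose out of reach is approached as far as the arm can. A call with a gripper value outside its range is refused whole. The fingers move at their own pace and stop on an object; "grip_force" is the grip in N (left out, the last holds). Time passes only in rows, so rows that do not move let the fingers close. It gives the time, the measured TCP pose, the force, the opening and the grip force at its end, in the units of the state.
- bot.get_obs(): the state, without advancing time (a new reading comes with each control period).
- camera(name): name is "scene" or "top" or "wrist"; returns the picture (384x512x3 uint8, red, green, blue); there is no depth.
- get_calibration(name): a dict with "fx", "fy", "cx", "cy" (pixels), "k1" (the pictures are not rectified: a ray, as slopes to the right and down, at radius r is drawn at 1 + k1 r^2 times it, then the intrinsics apply), "origin" and "orientation" of the camera in the world; the wrist camera has in their place "hand_eye" (4x4, takes a point from camera to tool coordinates, whose origin is the TCP and whose axes are the flange's). Camera axes: x right, y down, z forward; pixel columns grow to the right and rows downward; lengths in m; the calibration is good to about 2 mm. A picture is of the moment at which its call begins: read the wrist's pose just before it. get_calibration takes no time and is no camera call.
- ticket.job_done(): hands the job in; it is judged then, once.
The state is a dict: "time": time; "q": joint angles; "qd": joint speeds; "joint_efforts": joint torques, N m; "ee_pos": TCP position; "tcp_rot": TCP orientation; "wrist_force": force on the tool from outside, world axes, zero at the start; "torque": the same for the moment, N m; "opening": finger opening in m; "grasp_force": force on a finger pad.
Only numpy, scipy, OpenCV 4.12 (cv2) and the standard library are available. Lean on these libraries where they do the work, as an engineer would, in place of code of your own. Each camera call takes 0.05 s, during which the arm holds its last target. There are 200 camera calls.

TASK

The stirrer rocks because the foot under its left front corner is too short. Press down on that corner with a fingertip to feel it dip, let it come back, then push the loose wedge along the bench, thin end first, until it sits snug under that foot. Finish still pressing the corner firmly with a fingertip to show that it no longer dips; only push and press: grip or lift nothing, keep the stirrer in its place and leave the other things alone.

Things in the scene. Friction and masses are not known exactly. Their poses are not given: they have to be found in the camera images.
- stirrer: square bench stirrer, grey housing, white top plate, black display and knob on its front (-x); 150 x 150 mm, top 70 mm and underside of the housing 18 mm above the bench; 0.7 to 1 kg, loose, slides if pushed sideways with 3 N or more. Origin: centre of its footprint at bench level; x to its back, y to its left, z up. Stands level on three rubber feet at (58, 58), (58, -58), (-58, -58) mm
- press_corner (a point): place to press, on the stirrer's top above the short foot, 20 mm in from both edges, 70 mm above the bench while level. About 1 to 3 N here tips the stirrer until the short foot meets the bench or wedge; let go, it comes back level. First touch gives a short force peak of up to 15 N; go on down, the dip is 5 to 8.5 mm
- short_foot (a point): the fourth, short foot, at (-58, 58) mm under the left front corner: a flat-ended cylinder of 22 mm diameter whose sole hangs 5 to 8.5 mm above the bench (how much is not told). This point is on its axis at the level of the other soles
- wedge: plain grey plastic wedge lying flat on the bench left of the stirrer, thin end towards it, 40 mm wide, 110 mm long, 2 mm thick at the thin end rising evenly to 14.9 mm, 80 g, with an upright tab 44 mm wide, 8 mm thick, 24 mm high across its thick end. Origin: bench level, where ramp and tab meet; the thin end points along its -y, z up. Slides under about 1 N
- wedge_tip (a point): middle of the wedge's thin edge, at bench level, 110 mm from the tab along the wedge's -y
- wedge_tab (a point): middle of the tab's outer face (looks along the wedge's +y), 12 mm above the bench; push here towards the wedge's -y
- slide_case_a: bystander: flat clear slide case with a blue label, 39 x 83 x 24 mm, on the bench beside the stirrer's left side, behind the wedge's way; origin at the centre of its underside
- tally_counter: bystander: round steel tally counter, 50 x 61 x 17 mm, on the bench in front of the wedge's way; origin at the centre of its underside
- pen_2: bystander: thin pale pen, 145 mm long, 9 mm thick, on the bench in front of the stirrer; origin at the centre of its underside
There are look-alikes about, which are no part of the job. Leave any turquoise look-alike of the wedge alone.

How it is judged (in metres and radians):
On the way, in this order (a step that is already met when the one before it is completed fails the run):
1. the corner is pressed with the fingers and dips (the stirrer tips by more than 0.03 rad, about 2.5 mm at the corner) (contact force between the fingers and stirrer above 0.8 N and angle between stirrer's own z axis and vertical above 0.03 rad and horizontal distance between the grasp point and press_corner below 0.05 m), for 0.1 s.
2. the wedge's thin end is at least 8 mm past the near edge of the short foot, under it (y of wedge_tip in the frame of short_foot below 0.003 m and x of wedge_tip in the frame of short_foot between -0.022 and 0.022 m), for 0.2 s.
At the end, for the whole second after the job is handed in: Fingers still press the stirrer (over 3 N) within 50 mm of the point above the short foot; it stays level within 0.022 rad and within 20 mm of its place, borne there by the wedge (over 1 N), whose thin end is 8 mm or more under the foot, within 22 mm of its axis, flat and untouched; all at rest (all of step 2 and contact force between the fingers and stirrer above 3 N and horizontal distance between the grasp point and press_corner below 0.05 m and angle between stirrer's own z axis and vertical below 0.022 rad and contact force between wedge and stirrer above 1 N and angle between wedge's own z axis and vertical below 0.05 rad and contact force between the fingers and wedge below 0.1 N and distance of stirrer from where it was at the start of the episode below 0.02 m and linear speed of each of stirrer, wedge below 0.01 m/s); the arm keeps its last pose, push and grip.
It fails at once if the wedge is lifted or tipped (height (world z) of wedge above 0.012 m or angle between wedge's own z axis and vertical above 0.25 rad).
It fails at once if the stirrer is lifted or tipped far (height (world z) of stirrer above 0.015 m or angle between stirrer's own z axis and vertical above 0.2 rad).
It fails at once if the stirrer is shoved more than 30 mm out of its place (distance of stirrer from where it was at the start of the episode above 0.03 m).
It fails at once if a bystander is moved more than 20 mm (distance of any of slide_case_a, tally_counter, pen_2 from where it was at the start of the episode above 0.02 m).
It also fails if it takes over 58 s, if anything falls off the work surface, if the arm or the gripper's body presses on something with over 40 N, if the wrist force passes 120 N, or if a joint passes its speed limit or range.

## Working session

There is one attempt and no reset: what is moved stays moved. The work goes in short steps, Python scripts to look and compute and a tool call to move; the robot and the scene stay as the last step left them, time stands still between calls to the robot, and variables do not carry over. Pictures are saved under pics/ and viewed, at most 10 in all, crops included, and the job is handed in when it is done.

Besides the shell and the picture viewer there is one more tool, called after "Emit:" in YAML: its name, and indented under it one key for each argument. send_rows: Moves the arm, as the interface text tells. Its arguments: {"type":"object","properties":{"linear":{"type":"array"},"twist":{"type":"array"},"gripper":{"type":"array"},"grip_force":{"type":"number"}},"required":["linear","twist","gripper"]}

```bash
mkdir -p pics
python3 - <<'E'
from workcell import bot,camera,get_calibration
import cv2
for n in ("top","scene"):
    cv2.imwrite(f"pics/{n}0.png",cv2.cvtColor(camera(n),cv2.COLOR_RGB2BGR)); print(n,get_calibration(n))
o=bot.get_obs(); print(o['time'],o['ee_pos'],o['tcp_rot'],o['wrist_force'],get_calibration("wrist"))
E
```

```text
top {'fx': 408.9831873815388, 'fy': 408.9831873815388, 'cx': 253.23701244816812, 'cy': 197.86860258120623, 'k1': -0.03042890250318022, 'origin': array([0.39523347, 0.19974697, 0.89908657]), 'orientation': array([-170.88378422,    1.69437389,  -90.80506226])}
scene {'fx': 492.0701312296923, 'fy': 492.0701312296923, 'cx': 261.3195284595911, 'cy': 184.82830718276327, 'k1': -0.0785382953798911, 'origin': array([ 0.10595458, -0.34672735,  0.8264618 ]), 'orientation': array([-136.60967223,   -0.19236025,  -37.53986623])}
0.1 [0.15659856 0.52704297 0.24466575] [-1.79932702e+02  1.23144355e-03  1.63451995e+02] [-0.60165293 -0.11904623 -0.25187883] {'fx': 312.69917424749656, 'fy': 312.69917424749656, 'cx': 257.6071475010911, 'cy': 189.47862766115617, 'k1': -0.03697705923843413, 'hand_eye': array([[-5.60252844e-04, -9.64335313e-01, -2.64682999e-01,
         6.66569321e-02],
       [ 9.99999821e-01, -5.95801385e-04,  5.40252745e-05,
        -4.45787700e-04],
       [-2.09796977e-04, -2.64682921e-01,  9.64335474e-01,
        -1.28951248e-01],
       [ 0.00000000e+00,  0.00000000e+00,  0.00000000e+00,
         1.00000000e+00]])}
```

View pics/top0.png

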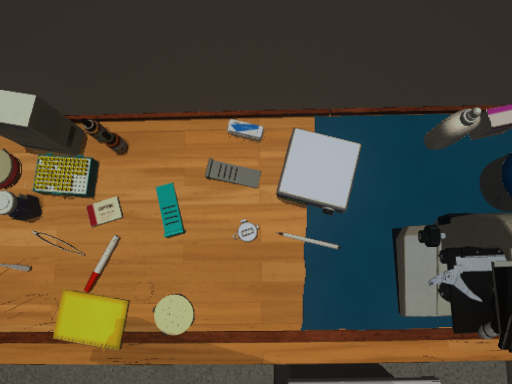

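View pics/scene0.png

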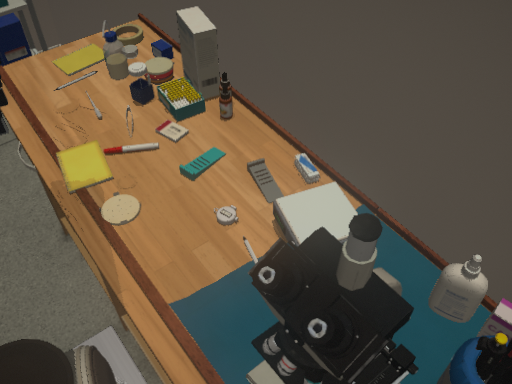

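Top view: the white stirrer top has its corners near (295,130), (360,143), (345,211) and (278,195). The grey wedge runs from (208,168) at the tab to (260,180) at the thin end. The counter is at (247,231), the pen at (308,241), the blue-labelled case at (246,130), and the turquoise decoy at (170,210). The scene view agrees. Next I'll measure these.

```bash
cat > h.py <<'E'
from workcell import bot,camera,get_calibration
import cv2,numpy as np
from scipy.spatial.transform import Rotation as R
def cam(name):
    c=get_calibration(name)
    if name=="wrist":
        o=bot.get_obs(); T=np.eye(4); T[:3,:3]=R.from_euler('xyz',o['tcp_rot'],degrees=True).as_matrix(); T[:3,3]=o['ee_pos']
        T=T@c['hand_eye']; return c,T[:3,:3],T[:3,3]
    return c,R.from_euler('xyz',c['orientation'],degrees=True).as_matrix(),c['origin']
def ray(C,px,z):
    c,Rm,o=C; K=np.array([[c['fx'],0,c['cx']],[0,c['fy'],c['cy']],[0,0,1]])
    n=cv2.undistortPoints(np.float64(px).reshape(-1,1,2),K,np.array([c['k1'],0,0,0.]))[:,0]
    d=np.c_[n,np.ones(len(n))]@Rm.T
    return (o+d*((np.broadcast_to(z,len(n))-o[2])/d[:,2])[:,None])[:,:2]
def blob(mask,roi):
    m=np.zeros_like(mask); x0,y0,x1,y1=roi; m[y0:y1,x0:x1]=mask[y0:y1,x0:x1]
    m=cv2.morphologyEx(m,cv2.MORPH_CLOSE,np.ones((5,5)))
    return max(cv2.findContours(m,0,cv2.CHAIN_APPROX_NONE)[0],key=cv2.contourArea)
E
python3 - <<'E'
from h import *
np.set_printoptions(precision=4,suppress=True)
im=cv2.imread("pics/top0.png"); C=cam("top"); hsv=cv2.cvtColor(im,cv2.COLOR_BGR2HSV)
s=((hsv[...,2]>120)&(hsv[...,1]<50)).astype(np.uint8)
def rect(ct,z):
    p=ray(C,ct[:,0],z); r=cv2.minAreaRect((p*1000).astype(np.float32)); print(r); return cv2.boxPoints(r)
print("stirrer",rect(blob(s,(265,115,375,218)),.07))
g=((hsv[...,1]<80)).astype(np.uint8)
ct=blob(g,(195,150,268,195)); print(cv2.boundingRect(ct)); print("wedge",rect(ct,.008))
print(cv2.boxPoints(cv2.minAreaRect(ct)))
print(ray(C,[(247,231),(279,234),(338,247),(229,125),(263,139),(261,131),(230,136)],.015))
E
```

```text
((586.8245849609375, 85.0615234375), (140.93365478515625, 149.32183837890625), 73.93768310546875)
stirrer [[495.5814  38.003 ]
 [639.0739  -3.3118]
 [678.0678 132.12  ]
 [534.5753 173.4348]]
(205, 158, 56, 30)
((596.382568359375, 268.8285217285156), (119.58995819091797, 43.89250183105469), 76.41661071777344)
wedge [[561.0067 215.8604]
 [603.6715 205.5518]
 [631.7584 321.7967]
 [589.0936 332.1053]]
[[204.6471 176.4118]
 [209.2941 157.8235]
 [261.0588 170.7647]
 [256.4118 189.353 ]]
[[0.4652 0.2384]
 [0.4576 0.1694]
 [0.4277 0.044 ]
 [0.7054 0.2764]
 [0.6708 0.2001]
 [0.6895 0.2043]
 [0.6795 0.2742]]
```

Emit:
send_rows:
  linear:
    - [-0.055, -0.026, 0]
    - [-0.055, -0.026, 0]
    - [-0.055, -0.026, 0]
    - [-0.055, -0.026, 0]
    - [-0.055, -0.026, 0]
    - [-0.055, -0.026, 0]
    - [-0.055, -0.026, 0]
    - [0, 0, 0]
  twist:
    - [0, 0, 0]
    - [0, 0, 0]
    - [0, 0, 0]
    - [0, 0, 0]
    - [0, 0, 0]
    - [0, 0, 0]
    - [0, 0, 0]
    - [0, 0, 0]
  gripper: [0, 0, 0, 0, 0, 0, 0, 0]

```text
time: 1.1
ee_pos: [0.476, 0.2402, 0.2443]
tcp_rot: [-179.9, -0.0, 163.2]
wrist_force: [-0.1, 0.7, -0.5]
opening: 0.0002
grasp_force: 0.0
```

Run:
```python
from h import *
o=bot.get_obs(); print(o['time'],o['ee_pos'],o['tcp_rot'],o['wrist_force'],o['opening'])
im=cv2.cvtColor(camera("wrist"),cv2.COLOR_RGB2BGR)
cv2.imwrite("pics/w0.png",im)
```

```text
1.1 [0.47600446 0.24024697 0.24431845] [-1.79926674e+02 -3.89174189e-02  1.63157014e+02] [-0.12205299  0.71806011 -0.53487828] 0.00021049508831718906
```

View pics/w0.png

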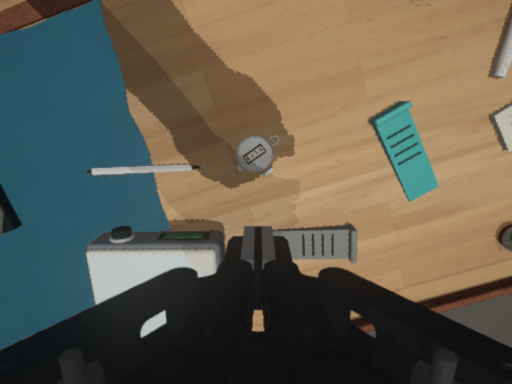

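Wrist view: the hand hides the lower half of the picture. The stirrer front is at left (90–222, 235), the wedge tab at right (355,245), the counter at (255,155) and the pen at (145,170). I'll move about 110 mm further forward for a clear view.

Emit:
send_rows:
  linear:
    - [-0.055, 0.006, 0]
    - [-0.055, 0.006, 0]
    - [0, 0, 0]
  twist:
    - [0, 0, 0]
    - [0, 0, 0]
    - [0, 0, 0]
  gripper: [0, 0, 0]

```text
time: 1.52
ee_pos: [0.5843, 0.2237, 0.2422]
tcp_rot: [-179.9, -0.2, 163.4]
wrist_force: [0.7, -0.2, -0.5]
opening: 0.0005
grasp_force: 0.0
```

Run:
```python
from h import *
o=bot.get_obs(); print(o['time'],o['ee_pos'],o['tcp_rot'])
im=cv2.cvtColor(camera("wrist"),cv2.COLOR_RGB2BGR)
cv2.imwrite("pics/w1.png",im)
```

```text
1.525 [0.58428315 0.22371002 0.24216623] [-179.85923384   -0.18009499  163.42597077]
```

View pics/w1.png

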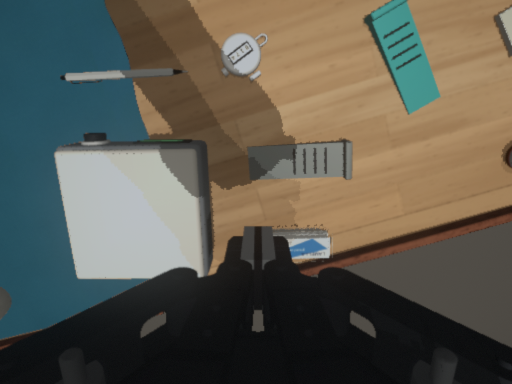

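Now the stirrer's left side edge is visible at x≈208 and its front edge at y≈145. The wedge's thin edge is at (249,147–180) and its tab at (351,141–180). The slide case is at (305,243).

```bash
cat > m.py <<'E'
from h import *
import sys
np.set_printoptions(precision=4,suppress=True)
E
python3 - <<'E'
from m import *
im=cv2.imread("pics/w1.png"); C=cam("wrist"); hsv=cv2.cvtColor(im,cv2.COLOR_BGR2HSV)
for y in (165,200,225): print("row",y,im[y,196:250:2].sum(1)//3)
for x in (90,120,150,180): print("col",x,im[130:162:2,x].sum(1)//3)
g=(hsv[...,1]<60).astype(np.uint8)
ct=blob(g,(242,130,362,190)); print(cv2.boundingRect(ct),cv2.boxPoints(cv2.minAreaRect(ct)))
print("tip",ray(C,[(249,147),(249,180)],.001)); print("tabtop outer",ray(C,[(352,141),(352,180)],.024))
print("case near corner/edge",ray(C,[(272,232),(330,232),(331,259)],.024))
print("counter",ray(C,[(262,40),(240,75),(258,77)],.015))
E
```

```text
row 165 [87 62 57 50 47 47 63 66 63 64 64 65 65 65 65 64 64 64 65 64 65 66 65 65
 65 66 64]
row 200 [167 133 100  92  66  54  52  67 112 120 122 123 125 124 122 121 119 120
 120 119 119 118 117 116 117 117 117]
row 225 [179 163 126 100  86  59  42  44  71 117 123 119 115 114 115 117 117 118
 118 119 119 117 116 116 112 110 110]
col 90 [ 76  65  38  43  45  50 134 143  87 105 125 174 184 186 186 186]
col 120 [ 78  78  78  78  78  78  56  60  86  99 126 165 176 180 180 180]
col 150 [122 118 108  72  69  62  45  62  91 103 142 170 181 182 182 182]
col 180 [ 65  65  66  70  74  56  35  54  62  72 101 105 107 107 107 107]
(248, 141, 104, 39) [[247.832  142.0468]
 [350.9875 140.8878]
 [351.4043 177.9842]
 [248.2488 179.1433]]
tip [[0.5627 0.2185]
 [0.6013 0.2067]]
tabtop outer [[0.5861 0.3318]
 [0.6298 0.3224]]
case near corner/edge [[0.6654 0.2167]
 [0.6853 0.2835]
 [0.7208 0.2767]]
counter [[0.4565 0.2656]
 [0.4836 0.2329]
 [0.4911 0.2509]]
```

Run:
```python
from m import *
C=cam("wrist")
L=ray(C,[(203,165),(206,200),(207,225)],.066); F=ray(C,[(90,147),(120,146.5),(150,146),(180,146)],.066)
L2=ray(C,[(201,165),(203,200),(205,225)],.07);F2=ray(C,[(90,152),(120,151),(150,150.5),(180,150)],.07)
for l,f in((L,F),(L2,F2)):
    print(l,f,np.degrees(np.arctan2(*(l[-1]-l[0])[::-1])),np.degrees(np.arctan2(*(f[-1]-f[0])[::-1]))-90)
# px of housing right side
im=cv2.imread("pics/w1.png"); print(im[220,60:84:2].sum(1)//3)
print(ray(C,[(68,220)],.07), ray(C,[(60,160)],.07))
```

```text
[[0.5591 0.1736]
 [0.5945 0.1645]
 [0.6208 0.1566]] [[0.5097 0.0717]
 [0.518  0.1008]
 [0.5262 0.1296]
 [0.5347 0.1581]] -15.43607662666863 -16.163831146781035
[[0.558  0.1726]
 [0.5926 0.1626]
 [0.6188 0.1557]] [[0.5143 0.0718]
 [0.5221 0.1009]
 [0.5302 0.1295]
 [0.5382 0.1578]] -15.532338338676992 -15.50718175929184
[ 79  80  80 155 184 185 185 185 185 185 186 186]
[[0.573  0.0192]] [[0.5128 0.0393]]
```

Emit:
send_rows:
  linear:
    - [0.006, -0.0375, 0.03]
    - [0.006, -0.0375, 0.04]
    - [0, 0, 0.04]
    - [0, 0, 0.036]
    - [0, 0, 0]
    - [0, 0, 0]
  twist:
    - [0, 0, 0]
    - [0, 0, 0]
    - [0, 0, 0]
    - [0, 0, 0]
    - [0, 0, 0]
    - [0, 0, 0]
  gripper: [0, 0, 0, 0, 0, 0]

```text
time: 2.33
ee_pos: [0.5498, 0.1558, 0.1015]
tcp_rot: [179.9, 0.1, 163.5]
wrist_force: [0.1, -0.1, -0.3]
opening: 0.0002
grasp_force: 0.0
```

Emit:
send_rows:
  linear:
    - [0, 0, 0.003]
    - [0, 0, 0.002]
    - [0, 0, 0]
  twist:
    - [0, 0, 0]
    - [0, 0, 0]
    - [0, 0, 0]
  gripper: [0, 0, 0]

```text
time: 2.7
ee_pos: [0.55, 0.1548, 0.0945]
tcp_rot: [180.0, 0.0, 163.5]
wrist_force: [-0.3, 0.1, -0.5]
opening: 0.0001
grasp_force: 0.0
```

Emit:
send_rows:
  linear:
    - [0, 0, 0.003]
    - [0, 0, 0.003]
    - [0, 0, 0.002]
    - [0, 0, 0]
  twist:
    - [0, 0, 0]
    - [0, 0, 0]
    - [0, 0, 0]
    - [0, 0, 0]
  gripper: [0, 0, 0, 0]

```text
time: 3.2
ee_pos: [0.5497, 0.1547, 0.086]
tcp_rot: [-180.0, -0.0, 163.5]
wrist_force: [0.0, 0.1, -0.5]
opening: -0.0
grasp_force: 0.0
```

Emit:
send_rows:
  linear:
    - [0, 0, 0.002]
    - [0, 0, 0.002]
    - [0, 0, 0]
  twist:
    - [0, 0, 0]
    - [0, 0, 0]
    - [0, 0, 0]
  gripper: [0, 0, 0]

```text
time: 3.58
ee_pos: [0.5498, 0.1553, 0.0829]
tcp_rot: [179.9, 0.0, 163.5]
wrist_force: [-2.1, 1.6, 5.3]
opening: -0.0001
grasp_force: 2.8
```

Emit:
send_rows:
  linear:
    - [0, 0, 0.001]
    - [0, 0, 0.001]
    - [0, 0, 0]
  twist:
    - [0, 0, 0]
    - [0, 0, 0]
    - [0, 0, 0]
  gripper: [0, 0, 0]

```text
time: 3.95
ee_pos: [0.5497, 0.1559, 0.0815]
tcp_rot: [179.9, -0.0, 163.5]
wrist_force: [-4.8, 4.4, 9.0]
opening: -0.0001
grasp_force: 4.7
```

Emit:
send_rows:
  linear:
    - [0, 0, 0.001]
    - [0, 0, 0.001]
    - [0, 0, 0]
  twist:
    - [0, 0, 0]
    - [0, 0, 0]
    - [0, 0, 0]
  gripper: [0, 0, 0]

```text
time: 4.32
ee_pos: [0.5497, 0.1564, 0.0799]
tcp_rot: [179.8, -0.0, 163.5]
wrist_force: [-6.2, 7.9, 12.2]
opening: 0.0001
grasp_force: 6.2
```

Emit:
send_rows:
  linear:
    - [0, 0, 0.001]
    - [0, 0, 0.001]
    - [0, 0, 0]
  twist:
    - [0, 0, 0]
    - [0, 0, 0]
    - [0, 0, 0]
  gripper: [0, 0, 0]

```text
time: 4.7
ee_pos: [0.5499, 0.1566, 0.0789]
tcp_rot: [179.8, 0.0, 163.5]
wrist_force: [-8.5, 7.6, 17.5]
opening: 0.0001
grasp_force: 9.3
```

Force rises with a sideways part: the top swings outward as it tips and the fingertip drags on it. I'll follow it outward.

Emit:
send_rows:
  linear:
    - [0.0015, 0.0015, 0]
    - [0.0015, 0.0015, 0]
    - [0, 0, 0]
  twist:
    - [0, 0, 0]
    - [0, 0, 0]
    - [0, 0, 0]
  gripper: [0, 0, 0]

```text
time: 5.08
ee_pos: [0.5494, 0.1581, 0.0788]
tcp_rot: [180.0, 0.3, 163.4]
wrist_force: [0.0, -4.7, 13.9]
opening: 0.0004
grasp_force: 6.8
```

Emit:
send_rows:
  linear:
    - [0.0005, 0.0005, 0.001]
    - [0.0005, 0.0005, 0.001]
    - [0, 0, 0]
  twist:
    - [0, 0, 0]
    - [0, 0, 0]
    - [0, 0, 0]
  gripper: [0, 0, 0]

```text
time: 5.45
ee_pos: [0.5494, 0.1585, 0.0785]
tcp_rot: [180.0, 0.4, 163.4]
wrist_force: [-3.5, -10.2, 25.6]
opening: 0.0002
grasp_force: 12.4
```

Bottomed at TCP z≈0.0788, so the dip is about 5.2 mm. I'll release, look, and go to the wedge's back side to nudge its thin end forward into line.

Emit:
send_rows:
  linear:
    - [0, 0, -0.003]
    - [0, 0, -0.007]
    - [0, 0, -0.02]
    - [0, 0, 0]
    - [0, 0, 0]
  twist:
    - [0, 0, 0]
    - [0, 0, 0]
    - [0, 0, 0]
    - [0, 0, 0]
    - [0, 0, 0]
  gripper: [0, 0, 0, 0, 0]

```text
time: 6.08
ee_pos: [0.5469, 0.1598, 0.1035]
tcp_rot: [-180.0, -0.0, 163.5]
wrist_force: [-0.0, -1.0, -0.3]
opening: -0.0001
grasp_force: 0.0
```

Emit:
send_rows:
  linear:
    - [-0.019, 0.036, 0]
    - [-0.019, 0.036, 0]
    - [-0.019, 0.034, 0]
    - [0, 0, 0.03]
    - [0, 0, 0]
    - [0, 0, 0]
  twist:
    - [0, 0, 0]
    - [0, 0, 0]
    - [0, 0, 0]
    - [0, 0, 0]
    - [0, 0, 0]
    - [0, 0, 0]
  gripper: [0, 0, 0, 0, 0, 0]

```text
time: 6.82
ee_pos: [0.6317, 0.2449, 0.0745]
tcp_rot: [-180.0, -0.0, 163.4]
wrist_force: [0.0, -0.3, 0.3]
opening: 0.0001
grasp_force: 0.0
```

```bash
cat > look.py <<'E'
from m import *
U=np.array([.9617,-.274]);V=np.array([.274,.9617])
o=bot.get_obs(); p=o['ee_pos']; print(o['time'],p,"uv",p[:2]@U,p[:2]@V,o['tcp_rot'],o['wrist_force'])
im=camera("top"); a=cv2.cvtColor(im,cv2.COLOR_RGB2BGR)
cv2.imwrite(f"pics/{sys.argv[1]}.png",cv2.resize(a[100:260,190:390],None,fx=4,fy=3.75))
E
python3 look.py t1
```

```text
6.825 [0.6317 0.2449 0.0745] uv 0.540377316393739 0.4086059713834676 [-179.9815   -0.0253  163.4438] [ 0.0464 -0.3277  0.34  ]
```

View pics/t1.png

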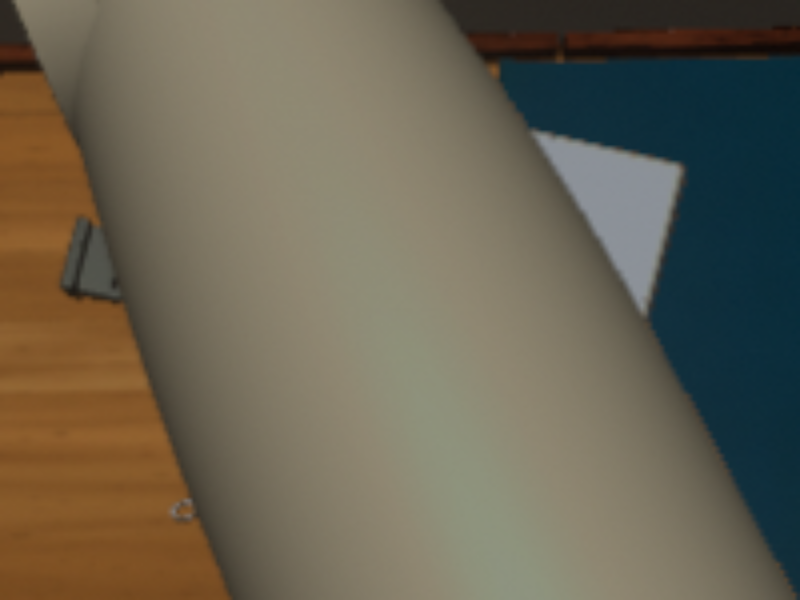

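The arm hides most of the top view. The stirrer's right corner is still at about (360,144), so it hasn't shifted. I'll lower and nudge.

Emit:
send_rows:
  linear:
    - [0, 0, 0.03]
    - [0, 0, 0.018]
    - [0, 0, 0.008]
    - [0, 0, 0]
    - [0, 0, 0]
  twist:
    - [0, 0, 0]
    - [0, 0, 0]
    - [0, 0, 0]
    - [0, 0, 0]
    - [0, 0, 0]
  gripper: [0, 0, 0, 0, 0]

```text
time: 7.5
ee_pos: [0.6325, 0.2453, 0.0194]
tcp_rot: [180.0, 0.1, 163.4]
wrist_force: [0.3, 0.3, -0.5]
opening: -0.0001
grasp_force: 0.0
```

Emit:
send_rows:
  linear:
    - [0.004, 0, 0]
    - [0.004, 0, 0]
    - [0.003, 0, 0]
    - [0.003, 0, 0]
    - [0.003, 0, 0]
    - [0, 0, 0]
    - [0, 0, 0]
  twist:
    - [0, 0, 0]
    - [0, 0, 0]
    - [0, 0, 0]
    - [0, 0, 0]
    - [0, 0, 0]
    - [0, 0, 0]
    - [0, 0, 0]
  gripper: [0, 0, 0, 0, 0, 0, 0]

```text
time: 8.38
ee_pos: [0.6157, 0.25, 0.0182]
tcp_rot: [180.0, -0.0, 163.5]
wrist_force: [-0.3, 0.2, -0.1]
opening: -0.0001
grasp_force: 0.0
```

```bash
cat > lw.py <<'E'
from m import *
U=np.array([.9617,-.274]);V=np.array([.274,.9617])
o=bot.get_obs(); p=o['ee_pos']; print(o['time'],p,"uv",p[:2]@U,p[:2]@V,o['tcp_rot'],o['wrist_force'])
a=cv2.cvtColor(camera("wrist"),cv2.COLOR_RGB2BGR)
cv2.imwrite(f"pics/{sys.argv[1]}.png",a)
E
python3 lw.py w2
```

```text
8.375 [0.6157 0.25   0.0182] uv 0.5236089581371961 0.40912896554906136 [179.9988  -0.0049 163.4548] [-0.3093  0.2212 -0.1287]
```

View pics/w2.png

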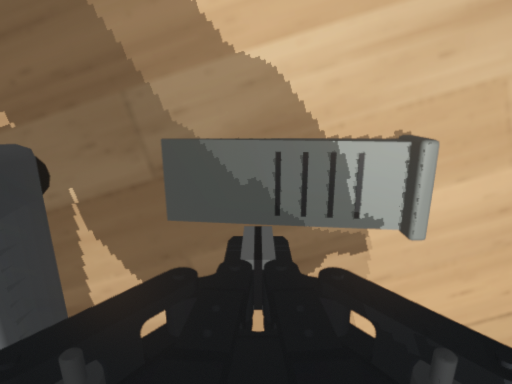

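The wedge has turned. Its thin edge is now at (162,140)–(168,220), and the tab's outer top edge at (437,142)–(426,237).

Run:
```python
from m import *
U=np.array([.9617,-.274]);V=np.array([.274,.9617])
C=cam("wrist")
t=ray(C,[(162,140),(168,220)],.002); b=ray(C,[(437,142),(426,237)],.024)
for q in (t,b): q=np.c_[q@U,q@V]; print(q,q.mean(0))
# ramp-front side line
q=ray(C,[(162,140),(410,138),(168,220),(400,229)],[.002,.0145,.002,.0145]); print(np.c_[q@U,q@V])
```

```text
[[0.4725 0.365 ]
 [0.512  0.3643]] [0.4923 0.3646]
[[0.4721 0.4805]
 [0.5129 0.4815]] [0.4925 0.481 ]
[[0.4725 0.365 ]
 [0.4715 0.4741]
 [0.512  0.3643]
 [0.513  0.4743]]
```

Emit:
send_rows:
  linear:
    - [0.002, 0, 0]
    - [0, 0, 0]
    - [-0.012, 0, 0]
    - [0, 0, -0.04]
    - [0.022, 0.05, 0]
    - [0.021, 0.05, 0]
    - [0, 0, 0]
    - [0, 0, 0]
  twist:
    - [0, 0, 0]
    - [0, 0, 0]
    - [0, 0, 0]
    - [0, 0, 0]
    - [0, 0, 0]
    - [0, 0, 0]
    - [0, 0, 0]
    - [0, 0, 0]
  gripper: [0, 0, 0, 0, 0, 0, 0, 0]

```text
time: 9.43
ee_pos: [0.6129, 0.355, 0.0579]
tcp_rot: [-180.0, -0.0, 163.5]
wrist_force: [-0.5, -0.5, -0.2]
opening: -0.0001
grasp_force: 0.0
```

Emit:
send_rows:
  linear:
    - [0, 0, 0.02]
    - [0, 0, 0.014]
    - [0, 0, 0]
    - [0, -0.003, 0]
    - [0, -0.003, 0]
    - [0, 0, 0]
  twist:
    - [0, 0, 0]
    - [0, 0, 0]
    - [0, 0, 0]
    - [0, 0, 0]
    - [0, 0, 0]
    - [0, 0, 0]
  gripper: [0, 0, 0, 0, 0, 0]

```text
time: 10.18
ee_pos: [0.611, 0.3494, 0.0249]
tcp_rot: [180.0, 0.0, 163.4]
wrist_force: [0.3, -0.9, 0.2]
opening: 0.0001
grasp_force: 0.0
```

```bash
python3 lw.py w3
```

```text
10.175 [0.611  0.3494 0.0249] uv 0.4918915623033936 0.5034172464790146 [179.9648   0.0323 163.4412] [ 0.2735 -0.9108  0.2009]
```

View pics/w3.png

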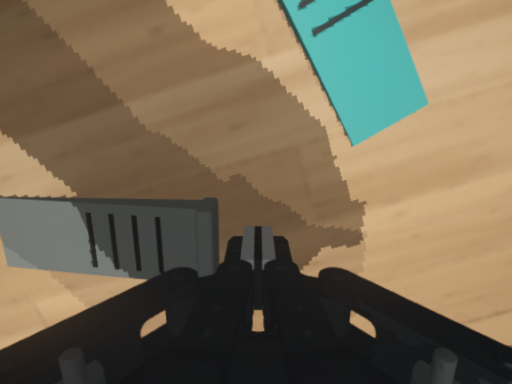

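The wedge tab's outer edge is at (217,200)–(217,273), about 10 mm left of the fingertip at (242–273,228). The turquoise piece is well clear. Checking the offset.

Run:
```python
from m import *
U=np.array([.9617,-.274]);V=np.array([.274,.9617])
C=cam("wrist")
q=ray(C,[(218,200),(218,273),(0,198),(205,201),(8,266),(195,277)],[.024,.024,.0065,.0145,.006,.0145]); print(np.c_[q@U,q@V])
```

```text
[[0.4654 0.4861]
 [0.501  0.4845]
 [0.4685 0.3732]
 [0.4687 0.4788]
 [0.5071 0.3679]
 [0.5087 0.4714]]
```

Emit:
send_rows:
  linear:
    - [0.0035, -0.004, 0]
    - [0, -0.005, 0]
    - [0, -0.008, 0]
    - [0, -0.008, 0]
    - [0, -0.008, 0]
    - [0, -0.008, 0]
    - [0, -0.006, 0]
    - [0, 0, 0]
  twist:
    - [0, 0, 0]
    - [0, 0, 0]
    - [0, 0, 0]
    - [0, 0, 0]
    - [0, 0, 0]
    - [0, 0, 0]
    - [0, 0, 0]
    - [0, 0, 0]
  gripper: [0, 0, 0, 0, 0, 0, 0, 0]

```text
time: 11.22
ee_pos: [0.594, 0.3049, 0.0244]
tcp_rot: [-180.0, -0.0, 163.4]
wrist_force: [0.4, -0.2, 0.6]
opening: -0.0001
grasp_force: 0.0
```

```bash
python3 lw.py w4
```

```text
11.225 [0.594  0.3049 0.0244] uv 0.48771824829738164 0.45603097303055545 [-179.993    -0.0001  163.4253] [ 0.3848 -0.2428  0.6479]
```

View pics/w4.png

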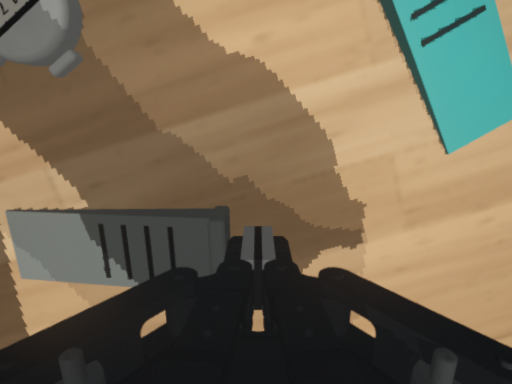

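The fingertip is on the tab (outer edge at x≈229). The thin edge is at (7,210)–(22,278) and still straight; the counter is well clear. I'll push on and watch the force.

Emit:
send_rows:
  linear:
    - [0, -0.006, 0]
    - [0, -0.006, 0]
    - [0, -0.006, 0]
    - [0, -0.006, 0]
    - [0, -0.003, 0]
    - [0, 0, 0]
  twist:
    - [0, 0, 0]
    - [0, 0, 0]
    - [0, 0, 0]
    - [0, 0, 0]
    - [0, 0, 0]
    - [0, 0, 0]
  gripper: [0, 0, 0, 0, 0, 0]

```text
time: 12.02
ee_pos: [0.5864, 0.2792, 0.0243]
tcp_rot: [-180.0, -0.0, 163.4]
wrist_force: [-0.1, 0.1, -0.4]
opening: 0.0001
grasp_force: 0.0
```

Emit:
send_rows:
  linear:
    - [0, -0.0015, 0]
    - [0, -0.0015, 0]
    - [0, 0, 0]
  twist:
    - [0, 0, 0]
    - [0, 0, 0]
    - [0, 0, 0]
  gripper: [0, 0, 0]

```text
time: 12.4
ee_pos: [0.5855, 0.2766, 0.0243]
tcp_rot: [-180.0, 0.0, 163.5]
wrist_force: [0.3, 0.3, 0.3]
opening: 0.0003
grasp_force: 0.0
```

Emit:
send_rows:
  linear:
    - [0, -0.0015, 0]
    - [0, -0.0015, 0]
    - [0, 0, 0]
  twist:
    - [0, 0, 0]
    - [0, 0, 0]
    - [0, 0, 0]
  gripper: [0, 0, 0]

```text
time: 12.78
ee_pos: [0.5847, 0.2736, 0.0243]
tcp_rot: [-180.0, 0.0, 163.4]
wrist_force: [-0.1, 0.0, -0.7]
opening: 0.0001
grasp_force: 0.0
```

Emit:
send_rows:
  linear:
    - [0, -0.0015, 0]
    - [0, -0.0015, 0]
    - [0, 0, 0]
  twist:
    - [0, 0, 0]
    - [0, 0, 0]
    - [0, 0, 0]
  gripper: [0, 0, 0]

```text
time: 13.15
ee_pos: [0.5838, 0.2708, 0.0243]
tcp_rot: [-180.0, -0.0, 163.4]
wrist_force: [-0.9, 0.5, 0.7]
opening: -0.0002
grasp_force: 0.0
```

Emit:
send_rows:
  linear:
    - [0, -0.0015, 0]
    - [0, -0.0015, 0]
  twist:
    - [0, 0, 0]
    - [0, 0, 0]
  gripper: [0, 0]

```text
time: 13.4
ee_pos: [0.583, 0.268, 0.0243]
tcp_rot: [-180.0, 0.0, 163.5]
wrist_force: [-0.1, -0.1, -0.7]
opening: -0.0003
grasp_force: 0.2
```

Emit:
send_rows:
  linear:
    - [0, -0.0015, 0]
    - [0, -0.0015, 0]
  twist:
    - [0, 0, 0]
    - [0, 0, 0]
  gripper: [0, 0]

```text
time: 13.65
ee_pos: [0.5821, 0.2651, 0.0243]
tcp_rot: [180.0, 0.0, 163.5]
wrist_force: [0.3, 0.0, -0.6]
opening: 0.0004
grasp_force: 0.2
```

Emit:
send_rows:
  linear:
    - [0, -0.001, 0]
    - [0, -0.001, 0]
  twist:
    - [0, 0, 0]
    - [0, 0, 0]
  gripper: [0, 0]

```text
time: 13.9
ee_pos: [0.5815, 0.2632, 0.0243]
tcp_rot: [180.0, 0.0, 163.5]
wrist_force: [0.7, 0.4, -0.1]
opening: 0.0004
grasp_force: 0.2
```

Emit:
send_rows:
  linear:
    - [0, -0.001, 0]
    - [0, -0.001, 0]
  twist:
    - [0, 0, 0]
    - [0, 0, 0]
  gripper: [0, 0]

```text
time: 14.15
ee_pos: [0.581, 0.2613, 0.0243]
tcp_rot: [180.0, 0.0, 163.5]
wrist_force: [0.7, -1.2, 0.2]
opening: 0.0
grasp_force: 0.2
```

Emit:
send_rows:
  linear:
    - [0, -0.001, 0]
    - [0, -0.001, 0]
  twist:
    - [0, 0, 0]
    - [0, 0, 0]
  gripper: [0, 0]

```text
time: 14.4
ee_pos: [0.5805, 0.2595, 0.0243]
tcp_rot: [180.0, 0.0, 163.5]
wrist_force: [0.1, 2.0, -0.9]
opening: -0.0
grasp_force: 0.8
```

Emit:
send_rows:
  linear:
    - [0, -0.001, 0]
    - [0, 0, 0]
  twist:
    - [0, 0, 0]
    - [0, 0, 0]
  gripper: [0, 0]

```text
time: 14.65
ee_pos: [0.5802, 0.2587, 0.0243]
tcp_rot: [180.0, 0.0, 163.5]
wrist_force: [0.6, 2.8, -0.2]
opening: 0.0002
grasp_force: 1.4
```

```bash
python3 lw.py w5
```

```text
14.65 [0.5802 0.2587 0.0243] uv 0.4871339152370294 0.4077515887189439 [179.9696   0.0054 163.4589] [ 0.5661  2.8358 -0.1719]
```

View pics/w5.png

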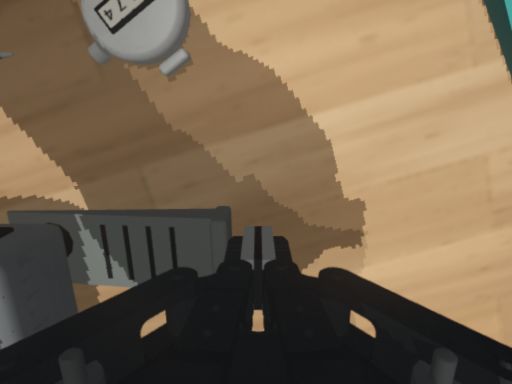

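Force is 2.8 N and holding at a ramp thickness of about 6.5 mm, so the wedge is snug and sits straight under the housing edge (x≈70). I'll back off, rise, and press the corner.

Emit:
send_rows:
  linear:
    - [0, 0.006, 0]
    - [0, 0.004, 0]
    - [0, 0, -0.04]
    - [0, 0, -0.04]
    - [0, -0.06, 0]
    - [0, -0.058, 0]
    - [0, 0, 0.005]
    - [0, 0, 0]
  twist:
    - [0, 0, 0]
    - [0, 0, 0]
    - [0, 0, 0]
    - [0, 0, 0]
    - [0, 0, 0]
    - [0, 0, 0]
    - [0, 0, 0]
    - [0, 0, 0]
  gripper: [0, 0, 0, 0, 0, 0, 0, 0]

```text
time: 15.7
ee_pos: [0.5494, 0.1551, 0.0991]
tcp_rot: [180.0, -0.0, 163.4]
wrist_force: [-0.1, 0.2, 0.2]
opening: 0.0003
grasp_force: 0.0
```

Emit:
send_rows:
  linear:
    - [0, 0, 0.004]
    - [0, 0, 0.003]
    - [0, 0, 0.003]
    - [0, 0, 0]
  twist:
    - [0, 0, 0]
    - [0, 0, 0]
    - [0, 0, 0]
    - [0, 0, 0]
  gripper: [0, 0, 0, 0]

```text
time: 16.2
ee_pos: [0.5492, 0.1552, 0.0888]
tcp_rot: [-180.0, -0.0, 163.5]
wrist_force: [0.3, 0.5, 0.3]
opening: 0.0001
grasp_force: 0.0
```

Emit:
send_rows:
  linear:
    - [0, 0, 0.002]
    - [0, 0, 0.0015]
    - [0, 0, 0.001]
    - [0, 0, 0]
  twist:
    - [0, 0, 0]
    - [0, 0, 0]
    - [0, 0, 0]
    - [0, 0, 0]
  gripper: [0, 0, 0, 0]

```text
time: 16.7
ee_pos: [0.5493, 0.1549, 0.0847]
tcp_rot: [-180.0, -0.0, 163.4]
wrist_force: [-0.3, 0.4, 0.2]
opening: -0.0003
grasp_force: 0.0
```

Emit:
send_rows:
  linear:
    - [0, 0, 0.001]
    - [0, 0, 0]
  twist:
    - [0, 0, 0]
    - [0, 0, 0]
  gripper: [0, 0]

```text
time: 16.95
ee_pos: [0.5495, 0.155, 0.0841]
tcp_rot: [180.0, 0.0, 163.5]
wrist_force: [-0.7, -0.2, 2.7]
opening: 0.0003
grasp_force: 1.3
```

Emit:
send_rows:
  linear:
    - [0, 0, 0.001]
    - [0, 0, 0]
  twist:
    - [0, 0, 0]
    - [0, 0, 0]
  gripper: [0, 0]

```text
time: 17.2
ee_pos: [0.5495, 0.155, 0.084]
tcp_rot: [180.0, 0.0, 163.5]
wrist_force: [-4.2, 0.5, 9.3]
opening: -0.0002
grasp_force: 4.7
```

Firm: it moves 0.1 mm under 9 N. A little more, then hold and check that it is steady.

Emit:
send_rows:
  linear:
    - [0, 0, 0.0005]
    - [0, 0, 0]
    - [0, 0, 0]
    - [0, 0, 0]
    - [0, 0, 0]
    - [0, 0, 0]
    - [0, 0, 0]
    - [0, 0, 0]
  twist:
    - [0, 0, 0]
    - [0, 0, 0]
    - [0, 0, 0]
    - [0, 0, 0]
    - [0, 0, 0]
    - [0, 0, 0]
    - [0, 0, 0]
    - [0, 0, 0]
  gripper: [0, 0, 0, 0, 0, 0, 0, 0]

```text
time: 18.2
ee_pos: [0.5495, 0.1551, 0.0839]
tcp_rot: [180.0, 0.1, 163.5]
wrist_force: [-5.2, -1.0, 13.3]
opening: 0.0
grasp_force: 6.3
```

```bash
python3 lw.py w6
```

```text
18.2 [0.5495 0.1551 0.0839] uv 0.48592062941927444 0.29966853619377104 [179.9525   0.0548 163.4576] [-5.1811 -1.0078 13.2631]
```

View pics/w6.png

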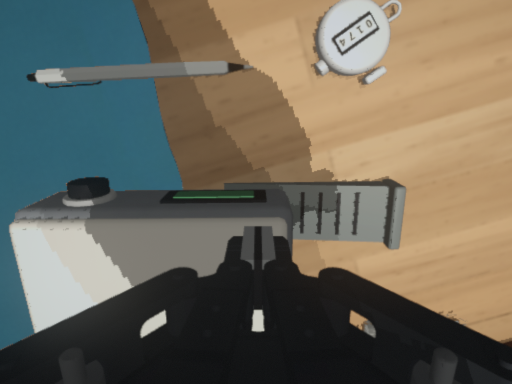

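The stirrer front is steady and the wedge is straight under the left corner. Its front tip corner is visible at (226,184) and its tab at (400,185–248). The counter and pen haven't moved. One check of the thin end's place.

Run:
```python
from m import *
U=np.array([.9617,-.274]);V=np.array([.274,.9617])
C=cam("wrist")
q=ray(C,[(225,184),(404,186),(400,248),(290,195),(30,196),(292,213),(20,218)],[.002,.024,.024,.06,.06,.07,.07]); print(np.c_[q@U,q@V])
```

```text
[[0.473  0.2768]
 [0.47   0.3917]
 [0.5128 0.394 ]
 [0.4644 0.316 ]
 [0.4633 0.1811]
 [0.4705 0.3161]
 [0.4718 0.1813]]
```

```bash
python3 -c "
from workcell import ticket
print(ticket.job_done())"
```

```text
the job is handed in; nothing more can be done
None
```

I handed the job in with the wedge snug under the short foot (thin end about 37 mm past its near edge) and a fingertip still pressing the corner at about 13 N; the corner dipped about 5 mm before and about 0.2 mm now, and the judge's result was not shown.

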